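# Press a jammed plug out of a square tube with a pin punch

### The arm

A 6-joint arm with a two-finger parallel gripper is mounted at the origin on the work surface. World frame = base frame: x ahead of the robot, y to its left, z up, the work surface at z = 0. Lengths are in m, angles in rad, forces in N, time in s.
With the tool pointing down it reaches from about 0.35 to 0.8 m from the base axis. Payload 7.3 kg.
Tool frame: the origin (TCP) lies midway between the tips of the shut fingers; the grasp point (between the pads) lies 19 mm behind it (ctrl.tcp_to_grasp is the distance from the TCP to the grasp point, in m); z points along the fingers, y is the line along which they close (so a half turn about z gives the same grasp; the last joint's range is limited). The gripper opens to 85 mm and grips with 20 to 120 N. Pads are 22 mm wide; open, the fingers measure 114 mm over their backs; the gripper's body (76 mm by 85 mm) begins 54 mm behind the grasp point. The pads swing forward as they close: fully open they stand 13 mm farther back than shut.
Start: joints at [-1.412, 0.342, 1.524, -0, 1.275, -0.146], TCP at [0.158, -0.501, 0.231] pointing down, gripper open.
Joint ranges: [-2.53, 2.53], [-0.77, 2.02], [0.04, 2.7], [-1, 4.14], [0.28, 2.66], [-3.11, 3.11]. Speed limits (rad/s): [2.57, 2.57, 3.14, 3.14, 3.14, 3.14].

### API

Orientations are given as a unit quaternion [x, y, z, w].
In Python, from cell import readout, vision, ctrl gives the robot as it stands.
- The arm moves only by the shell command python3 -m handwheel 'ROWS' [OPENING] [FORCE]. ROWS is a JSON object of lists of equal length, an entry for each row: "translation": the shift along the world's x, y, z in cm, a list of three; "turn": the turn about the world's z in rad. In form: {"translation": [[dx, dy, dz], ...], "turn": [turn, ...]}. A call has 1 to 20 rows; each row is the pose to reach, as a shift and turn from the pose commanded when the call began; what a row does not reach only later rows make up. A row lasts 1/12 s, in which the tool goes at most 41.7 mm and 7.16 degrees, less where a joint would pass 70% of its speed; a pose out of reach is approached as far as the arm can. A call with a gripper value outside its range is refused whole. OPENING is the finger opening in cm, from 0 to 8.54, set as the call begins (- or left out, the last holds). The fingers move at their own pace and stop on an object; FORCE is the grip in N (left out, the last holds). Time passes only in rows, so rows that repeat a pose let the fingers close. It gives the time, the measured TCP pose, the force, the opening and the grip force at its end, in the units of the state.
- readout.state(): the state, without advancing time (a new reading comes with each control period).
- vision.get_image(name): name is "scene" or "side" or "wrist"; returns (picture, depth): 480x640x3 uint8, red, green, blue; 480x640 float32, m along the optical axis (not along the pixel's ray), 0 where there is no reading.
- vision.camera_params(name): a dict with "fx", "fy", "cx", "cy" (pixels), "world_from_camera" (4x4, takes a point from camera to world coordinates); the wrist camera has in their place "hand_eye" (4x4, takes a point from camera to tool coordinates, whose origin is the TCP and whose axes are the flange's). Camera axes: x right, y down, z forward; pixel columns grow to the right and rows downward; lengths in m; the calibration is good to about 2 mm. A picture is of the moment at which its call begins: read the wrist's pose just before it. camera_params takes no time and is no camera call.
- ctrl.job_done(): hands the job in; it is judged then, once.
Trained networks look in the newest picture that a camera, given by its name, has taken for a name from the list of things; names that differ only in an ending like _2 or _b are one class to them, and where a whole thing is asked for, a point or a joint stands for the part that bears it (a point fixed in the world has none). Each returns a list of dicts, best first, with "confidence" (0 to 1); they miss things now and then, are a little off and sometimes report something else, mostly with a low value. They report only what shows in the picture. A call takes as long as a camera call.
- vision.boxes_of(camera, target): "extent" ([left, top, right, bottom] in pixels, round what is visible of it).
- vision.landmark_of(camera, target): "at" ([column, row] in pixels: a listed point, or the origin of a listed thing).
The state is a dict: "time": time; "q": joint angles; "qvel": joint speeds; "tau": joint torques, N m; "tool_pos": TCP position; "ee_rot": TCP orientation; "contact_force": force on the tool from outside, world axes, zero at the start; "torque": the same for the moment, N m; "grip_width": finger opening in m; "grasp_force": force on a finger pad.
Only numpy, scipy, OpenCV 4.12 (cv2) and the standard library are available. Lean on these libraries where they do the work, as an engineer would, in place of code of your own. Each camera call takes 0.05 s, during which the arm holds its last target. There are 200 camera calls.

### The job

A plastic plug is jammed in the square tube on the stand. Take the square-handled pin punch from the rack, feel its pin and shank through the off-centre guide plate on top of the tube, and press the plug steadily out of the bottom into the tray, gently and without forcing the punch against the plate or hammering the plug. Then hang the punch back upright in the free hole of the rack, and leave the other things where they are.

Things in the scene. Friction and masses are not known exactly. Their poses are not given: they have to be found in the camera images.
- stand: Fixed stand; origin on the bench under its centre, z up. Blue open catch tray 120 x 120 mm, 35 mm high, 4 mm walls and floor. Two 12 mm posts at its y = +-52 mm, 100 mm high, carry an upright square steel tube on the stand's z axis: 42 mm outside, 37 mm bore, from 50 to 130 mm height. On the tube lies a guide plate (see stand_top).
- stand_top (a point): On the tube's axis at the upper face of the aluminium guide plate (60 x 60 x 12 mm), 142 mm over the bench; stand's axes. The plate is locked off-centre: its 24 mm square through hole, sides along the stand's x and y, is up to 6 mm off this point along x and along y, either way. Not measured: feel with the pin against the hole's sides, or look. It bears 20 N from the punch.
- plug: Black plastic plug 28 x 34 mm, 28 mm long, 30 g; origin at the centre of its underside. Jammed in the tube, top 44 to 50 mm below the guide plate's upper face. A push of 6 to 15 N moves it; pressed off-centre it tips and may bind towards 20 N (ease off 1 mm, press again). Over 22 N damages it. It stays when not pushed, and drops once its top is 70 to 84 mm below the plate's upper face: press the pin to 90 mm.
- tube_end (a point): On the tube's axis at its open lower end, 50 mm over the bench. The plug is pinched along the stand's x by two sprung cheeks on the bore wall, 70 to 86 mm over the bench, 28 mm apart with the plug in and 24 mm without: the 6 mm pin passes between them.
- punch: Loose steel pin punch, 0.35 kg, hanging upright in one rack hole. Origin on its axis at the underside of its flange (36 mm round, 6 mm thick), z up. Above: square handle 22 x 22 mm from 6 to 52 mm, sides along the punch's x and y, for gripping. Below: shank 21.5 mm diameter, 58 mm long, an 8 mm cone, then a 6 mm diameter pin whose flat end is 100 mm below the origin.
- punch_tip (a point): Centre of the pin's flat end, 100 mm below the punch's origin, 34 mm below the cone's narrow end. With it 90 mm below the guide plate's upper face the flange is still 10 mm above the plate.
- rack: Fixed dark steel rack; origin on the bench under its centre. Plate 60 x 170 mm, 12 mm thick, upper face 108 mm over the bench, with two round 26 mm holes 90 mm apart along the rack's y; legs at its two y ends, a foot plate 4 mm thick.
- rack_hole_a (a point): Centre of one hole, at the plate's upper face (rack y = -45 mm). The punch or the awl hangs in it.
- rack_hole_b (a point): Centre of the other hole, at the plate's upper face (rack y = +45 mm).
- awl: Bystander: awl with a round pear-shaped wooden handle 33 mm thick, hanging in the other rack hole; origin at its flange's underside, handle up to 51 mm above it. Leave it.
- carton: Bystander: cardboard carton 110 x 90 x 70 mm, origin at the centre of its underside.
- crate: Bystander: open blue crate 120 x 160 x 70 mm with spare plugs, origin at the centre of its underside.
- tape: Bystander: tape reel, ring of 90 mm diameter, 30 mm high, origin at the centre of its underside.

How it is judged:
On the way, in this order (a step that is already met when the one before it is completed fails the run):
1. the punch is lifted clear of the rack (z of punch_tip in the frame of rack above 0.11 m), for 0.1 s.
2. the punch, through the guide plate, presses on the plug (contact force between punch and plug above 2 N and z of punch_tip in the frame of stand_top below -0.035 m and horizontal distance between punch_tip and stand_top below 0.012 m), for 0.1 s.
3. the plug has left the bottom of the tube with the pin still in the tube (z of plug in the frame of stand below 0.03 m and z of punch_tip in the frame of stand_top below -0.05 m and horizontal distance between punch_tip and stand_top below 0.012 m), for 0.1 s.
At the end, for the whole second after the job is handed in: The plug lies at rest in the stand's tray (within 60 mm of the stand's axis, below 30 mm height), and the punch hangs at rest in a rack hole: axis within 6 mm of the hole's centre, flange within 4 mm of the plate's upper face, upright within 0.1 rad ((horizontal distance between punch and rack_hole_a below 0.006 m or horizontal distance between punch and rack_hole_b below 0.006 m) and z of punch in the frame of rack between 0.104 and 0.112 m and angle between punch's own z axis and vertical below 0.1 rad and horizontal distance between plug and stand below 0.06 m and z of plug in the frame of stand below 0.03 m and linear speed of each of plug, punch below 0.01 m/s); the robot touches nothing.
It fails at once if the punch presses on the stand, its tube or guide plate with more than 20 N (contact force between punch and stand above 20 N).
It fails at once if the punch presses on the plug with more than 22 N (contact force between punch and plug above 22 N).
It fails at once if the awl, carton, crate or tape is knocked or shifted (more than 20 mm) (distance of any of awl, carton, crate, tape from where it was at the start of the episode above 0.02 m).
It also fails if it takes over 72 s, if anything falls off the work surface, if the arm or the gripper's body presses on something with over 40 N, if the wrist force passes 120 N, or if a joint passes its speed limit or range.

## Working session

There is one attempt and no reset: what is moved stays moved. The work goes in short steps, Python scripts to look and compute and a shell command to move; the robot and the scene stay as the last step left them, time stands still between calls to the robot, and variables do not carry over. Pictures are saved under pics/ and viewed, at most 10 in all, crops included, and the job is handed in when it is done.

```bash
mkdir -p pics
cat > h.py <<'E'
import numpy as np, cv2
from cell import readout, vision, ctrl
from scipy.spatial.transform import Rotation as R
def T(cam,st=None):
    p=vision.camera_params(cam)
    if cam!='wrist': return p,np.array(p['world_from_camera'])
    M=np.eye(4);M[:3,:3]=R.from_quat(st['ee_rot']).as_matrix();M[:3,3]=st['tool_pos']
    return p,M@np.array(p['hand_eye'])
def ray(p,W,uv):
    d=W[:3,:3]@np.array([(uv[0]-p['cx'])/p['fx'],(uv[1]-p['cy'])/p['fy'],1]);return W[:3,3],d
def atz(p,W,uv,z):
    o,d=ray(p,W,uv);return o+d*(z-o[2])/d[2]
def cloud(p,W,dep):
    v,u=np.mgrid[:480,:640];c=np.stack([(u-p['cx'])/p['fx']*dep,(v-p['cy'])/p['fy']*dep,dep],-1)
    return c@W[:3,:3].T+W[:3,3]
def snap(cam,name):
    st=readout.state();im,d=vision.get_image(cam);p,W=T(cam,st)
    cv2.imwrite(f'pics/{name}.png',im[:,:,::-1]);np.savez(f'pics/{name}.npz',im=im,d=d,W=W);return im,d,p,W
E
python3 - <<'E'
from h import *
print(readout.state())
Z=dict(stand=0,stand_top=.142,rack=0,rack_hole_a=.108,rack_hole_b=.108,punch=.108,awl=.108,carton=0,crate=0,tape=0)
for c in ['scene','side']:
    im,d,p,W=snap(c,c+'0');print(c,W[:3,3].round(3))
    for n,z in Z.items():
        r=vision.landmark_of(c,n)[:2]
        for x in r: print(n,np.round(x['at']),round(x['confidence'],2),atz(p,W,x['at'],z).round(3))
E
```

```text
{'time': 0.0, 'q': array([-1.41197324e+00,  3.42720800e-01,  1.52501021e+00,  3.46244407e-06,
        1.27540032e+00, -1.45986651e-01]), 'qvel': array([-0.00024987, -0.00079277, -0.0012401 ,  0.00184405, -0.00073913,
        0.00017227]), 'tau': array([-2.03507938e-03, -4.33682942e+01, -2.46012050e+01, -4.09601971e-04,
        7.91708735e-03, -9.10669939e-06]), 'tool_pos': array([ 0.15752397, -0.50039354,  0.23062934]), 'ee_rot': array([ 9.88408624e-01,  1.51815019e-01, -3.28192506e-06, -7.69331908e-04]), 'contact_force': array([-1.11633893,  0.70566164,  0.01742565]), 'torque': array([ 0.04026445, -0.01450087, -0.01127454]), 'grasp_force': 0.0, 'grip_width': 0.08567655459928694}
scene [ 1.15  -0.754  0.752]
stand [272. 281.] 0.72 [ 0.55  -0.076  0.   ]
stand_top [267. 234.] 0.97 [ 0.543 -0.075  0.142]
rack [321. 233.] 0.69 [0.53  0.182 0.   ]
rack_hole_a [316. 209.] 0.8 [0.54  0.139 0.108]
rack_hole_a [325. 195.] 0.55 [0.518 0.219 0.108]
rack_hole_b [316. 209.] 0.8 [0.54  0.139 0.108]
rack_hole_b [325. 195.] 0.55 [0.518 0.219 0.108]
punch [325. 194.] 0.7 [0.513 0.226 0.108]
awl [318
[... 178 characters left out ...]
.587 0.774]
stand [361. 271.] 0.92 [ 0.541 -0.076  0.   ]
stand [312. 355.] 0.24 [0.545 0.168 0.   ]
stand_top [362. 225.] 0.68 [ 0.546 -0.072  0.142]
stand_top [309. 354.] 0.37 [0.509 0.246 0.142]
rack [316. 366.] 0.63 [0.527 0.186 0.   ]
rack_hole_a [311. 357.] 0.88 [0.513 0.231 0.108]
rack_hole_a [319. 310.] 0.68 [0.544 0.137 0.108]
rack_hole_b [311. 357.] 0.88 [0.513 0.231 0.108]
rack_hole_b [319. 310.] 0.68 [0.544 0.137 0.108]
punch [312. 356.] 0.71 [0.513 0.228 0.108]
awl [360. 268.] 0.74 [0.515 0.012 0.108]
awl [319. 310.] 0.65 [0.543 0.137 0.108]
carton [242. 283.] 0.75 [ 0.768  0.072 -0.   ]
carton [359. 271.] 0.22 [ 0.546 -0.074  0.   ]
crate [424. 191.] 0.75 [ 0.497 -0.418  0.   ]
```

```bash
python3 -c "
import cv2,numpy as np
a=cv2.imread('pics/scene0.png');b=cv2.imread('pics/side0.png')
cv2.imwrite('pics/both.png',cv2.resize(np.vstack([a,b]),(400*1,600)))"
```

```text
(no output)
```

View pics/scene0.png

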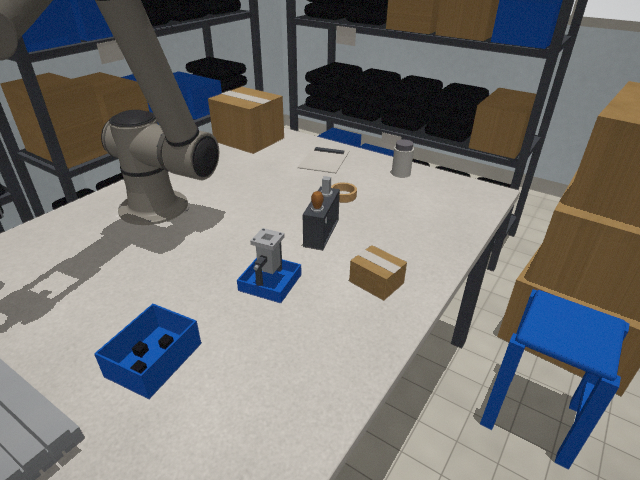

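View pics/side0.png

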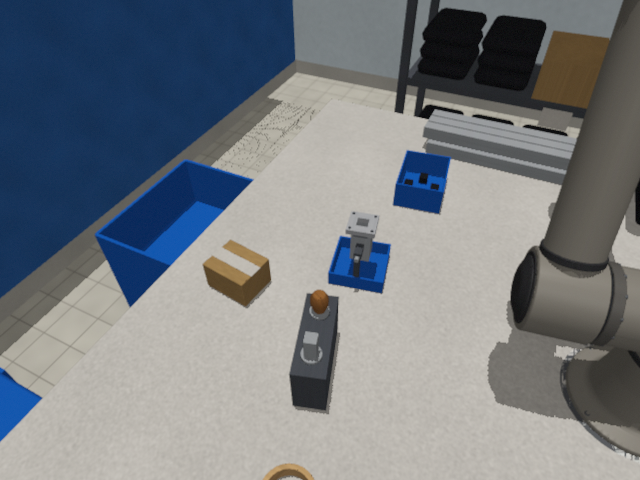

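The scene picture shows the stand near (270,260), and the rack near (320,215) with the awl at (318,200) and the punch at (326,187). In the side picture the stand top is at (362,222), the awl at (319,300) and the punch at (311,345). I'll move over the stand and look with the wrist camera.

```bash
python3 -m handwheel '{"translation":[[2.5,2.8,1],[5,5.6,2],[7.5,8.4,3],[10,11.2,4],[12.5,14,5],[15,16.8,6],[17.5,19.6,7],[20,22.4,8],[22.5,25.2,9],[25,28,10],[27.5,30.8,11],[30,33.6,12],[32,36.5,12],[34,39.5,12],[36,42,12],[37,43,12],[37,43,12],[37,43,12]],"turn":[0,0,0,0,0,0,0,0,0,0,0,0,0,0,0,0,0,0]}'
python3 - <<'E'
from h import *
print(vision.camera_params('wrist'))
im,d,p,W=snap('wrist','w0');print(W.round(3), readout.state()['q'])
for n,z in dict(stand_top=.142,rack_hole_a=.108,punch=.108,awl=.108).items():
    for x in vision.landmark_of('wrist',n)[:2]: print(n,np.round(x['at']),round(x['confidence'],2),atz(p,W,x['at'],z).round(4))
E
```

```text
time: 2.6
tool_pos: [0.5275, -0.0709, 0.3509]
ee_rot: [0.988, 0.152, -0.001, 0.0]
contact_force: [-0.9, -0.6, -0.1]
grip_width: 0.0854
grasp_force: 0.0
{'fx': 353.9836902675731, 'fy': 353.9836902675731, 'cx': 315.8823600374533, 'cy': 235.9179401279299, 'hand_eye': array([[-2.80245370e-04, -9.50781073e-01, -3.09863312e-01,
         7.92215964e-02],
       [ 9.99999957e-01, -2.39806257e-04, -1.68597267e-04,
        -1.11275499e-04],
       [ 8.59919296e-05, -3.09863346e-01,  9.50781100e-01,
        -1.42830712e-01],
       [ 0.00000000e+00,  0.00000000e+00,  0.00000000e+00,
         1.00000000e+00]])}
[[ 0.301 -0.906 -0.296  0.603]
 [-0.954 -0.286 -0.094 -0.047]
 [ 0.     0.311 -0.95   0.494]
 [ 0.     0.     0.     1.   ]] [-2.78550387e-01  2.93922025e-01  1.26703501e+00 -7.56185617e-04
  1.58124693e+00  9.87550823e-01]
stand_top [333. 186.] 0.93 [ 0.5486 -0.082   0.142 ]
rack_hole_a [ 34. 120.] 0.9 [0.5153 0.2319 0.108 ]
rack_hole_a [123. 120.] 0.74 [0.5428 0.1434 0.108 ]
punch [ 36. 118.] 0.87 [0.5184 0.2294 0.108 ]
awl [126. 123.] 0.75 [0.5407 0.1404 0.108 ]
```

View pics/w0.png

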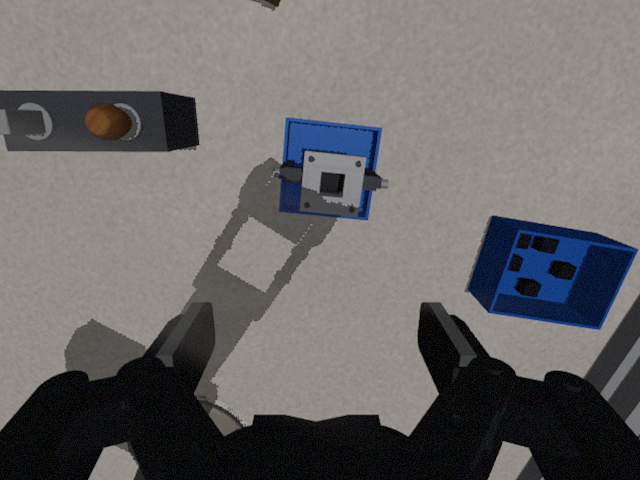

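The wrist picture shows the plate at about (303–367, 151–214) with its dark hole near (333,184), the awl at (110,122) and the punch at (25,122). I'll take a closer look at the plate.

```bash
python3 -m handwheel '{"translation":[[1,-0.5,-3],[2,-1,-6],[2,-1,-9],[2,-1,-9],[2,-1,-9],[2,-1,-9]],"turn":[0,0,0,0,0,0]}'
python3 - <<'E'
from h import *
im,d,p,W=snap('wrist','w1')
C=cloud(p,W,d);m=(abs(C[...,2]-.142)<.008)&(np.hypot(C[...,0]-.545,C[...,1]+.075)<.07)&(im.max(-1)>60)
m=m.astype(np.uint8);n,l,s,c=cv2.connectedComponentsWithStats(m)
k=1+np.argmax(s[1:,4]);m=(l==k).astype(np.uint8)
cs,h=cv2.findContours(m,cv2.RETR_CCOMP,cv2.CHAIN_APPROX_NONE)
print(np.median(C[...,2][m>0]))
for c,hh in zip(cs,h[0]):
    if cv2.contourArea(c)<150: continue
    P=np.array([atz(p,W,q,.142)[:2] for q in c[:,0]],np.float32)*1000
    print(hh[3],cv2.boundingRect(c),cv2.minAreaRect(P))
o=im[:,:,::-1].copy();cv2.drawContours(o,cs,-1,(0,0,255),1);cv2.imwrite('pics/w1o.png',o[80:380,150:490])
for x in vision.landmark_of('wrist','stand_top')[:1]: print(x,atz(p,W,x['at'],.142))
E
```

```text
time: 3.35
tool_pos: [0.5481, -0.0814, 0.2634]
ee_rot: [0.988, 0.151, 0.001, 0.001]
contact_force: [0.8, -0.1, 1.1]
grip_width: 0.0856
grasp_force: 0.0
0.14215983158839968
-1 (274, 182, 85, 83) ((550.5962524414062, -79.6832275390625), (61.349979400634766, 60.01659393310547), 11.561369895935059)
0 (298, 208, 35, 34) ((550.022216796875, -79.91688537597656), (25.60544776916504, 25.52300262451172), 12.068255424499512)
{'at': [316.7, 226.4], 'confidence': 0.91} [ 0.54940535 -0.08171318  0.142     ]
```

View pics/w1o.png

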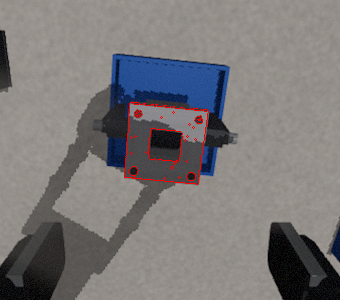

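The closer wrist picture outlines the plate at (274–359, 182–265) and the hole at (298–333, 208–242). That puts the hole centre near (0.550, -0.080) and the stand yaw near 12°. Next is the punch.

```bash
python3 -m handwheel '{"translation":[[-0.4,3.8,0],[-0.8,7.6,0],[-1.2,11.4,0],[-1.6,15.2,0],[-2,19,0],[-2.4,22.8,0],[-2.8,26.6,0],[-3,30,0],[-3,31,0],[-3,31,0],[-3,31,0],[-3,31,0]],"turn":[0,0,0,0,0,0,0,0,0,0,0,0]}'
python3 - <<'E'
from h import *
im,d,p,W=snap('wrist','w2')
C=cloud(p,W,d)
m=(abs(C[...,2]-.160)<.003)&(np.hypot(C[...,0]-.517,C[...,1]-.23)<.04);m=m.astype(np.uint8)
n,l,s,c=cv2.connectedComponentsWithStats(m);k=1+np.argmax(s[1:,4]);m=l==k
print(s[k],np.median(C[...,2][m])); P=C[m][:,:2].astype(np.float32)*1000;print('handle',cv2.minAreaRect(P),P.mean(0))
m=(abs(C[...,2]-.108)<.004)&(np.hypot(C[...,0]-.53,C[...,1]-.18)<.13)
print('rack',cv2.minAreaRect(C[m][:,:2].astype(np.float32)*1000))
for n,z in dict(rack_hole_a=.108,punch=.108,awl=.108).items():
    for x in vision.landmark_of('wrist',n)[:2]: print(n,np.round(x['at']),round(x['confidence'],2),atz(p,W,x['at'],z).round(4))
E
```

```text
time: 4.45
tool_pos: [0.518, 0.228, 0.262]
ee_rot: [0.988, 0.151, 0.001, 0.0]
contact_force: [-0.1, -1.2, -0.3]
grip_width: 0.0855
grasp_force: 0.0
[301 223  30  30 861] 0.16009934196487927
handle ((515.9440307617188, 227.63833618164062), (22.179738998413086, 21.52350616455078), 16.647109985351562) [516.49976 227.93   ]
rack ((529.0274658203125, 184.5570068359375), (60.733707427978516, 170.7400360107422), 17.17464828491211)
punch [423. 217.] 0.18 [0.5457 0.1397 0.108 ]
awl [419. 218.] 0.7 [0.5434 0.1423 0.108 ]
```

View pics/w2.png

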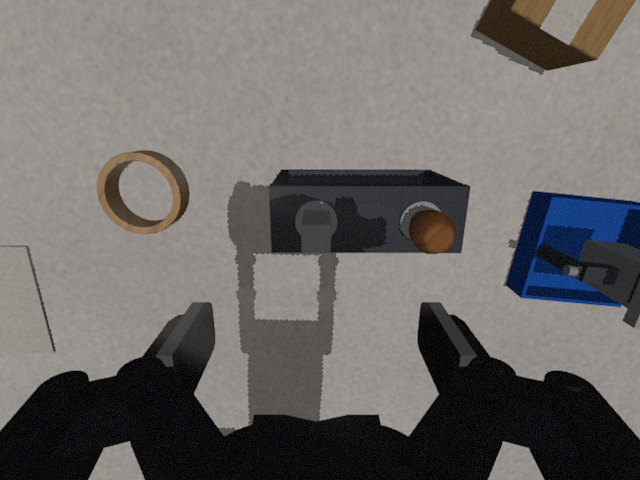

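The picture shows the punch handle at (316,235) with its yaw matching the rack and tool (about 17°). The awl is at (432,230), clear of the fingers, so I can grasp.

```bash
python3 -m handwheel '{"translation":[[-0.2,0,-2],[-0.2,0,-5],[-0.2,0,-8],[-0.2,0,-11],[-0.2,0,-13],[-0.2,0,-14.2],[-0.2,0,-14.2],[-0.2,0,-14.2],[-0.2,0,-14.2]],"turn":[0,0,0,0,0,0,0,0,0]}' 6
python3 -m handwheel '{"translation":[[0,0,0],[0,0,0],[0,0,0],[0,0,0],[0,0,0],[0,0,0],[0,0,0],[0,0,0]],"turn":[0,0,0,0,0,0,0,0]}' 1.5 80
```

```text
time: 5.4
tool_pos: [0.5164, 0.229, 0.1205]
ee_rot: [0.988, 0.151, 0.001, -0.0]
contact_force: [0.6, 0.5, -0.1]
grip_width: 0.06
grasp_force: 0.0
time: 6.07
tool_pos: [0.5162, 0.2292, 0.1204]
ee_rot: [0.988, 0.152, 0.001, 0.0]
contact_force: [-0.6, -1.5, 5.5]
grip_width: 0.021
grasp_force: 79.0
```

```bash
python3 -m handwheel '{"translation":[[0,0,1],[0,0,3],[0,0,6],[0,0,9.5],[0,0,13],[0,0,16],[0,0,18],[0.2,-2,18],[0.6,-5.5,18],[1,-9,18],[1.4,-12.5,18],[1.8,-16,18],[2.2,-19.5,18],[2.6,-23,18],[3,-26.5,18],[3.2,-29.5,18],[3.4,-30.9,18],[3.4,-30.9,18],[3.4,-30.9,18],[3.4,-30.9,18]],"turn":[0,0,0,0,0,0,0,0,0,0,0,0,0,0,0,0,0,0,0,0]}'
python3 -m handwheel '{"translation":[[0,0,-1],[0,0,-1.8],[0,0,-1.8],[0,0,-1.8]],"turn":[0,0,0,0]}'
python3 - <<'E'
from h import *
im,d,p,W=snap('wrist','w3')
t=readout.state()['tool_pos'];print(t)
tip=t-[0,0,.1124];q=np.linalg.inv(W)@np.r_[tip,1];print('tip px pred',q[0]/q[2]*p['fx']+p['cx'],q[1]/q[2]*p['fy']+p['cy'])
for x in vision.landmark_of('wrist','punch_tip')[:2]: print(x, atz(p,W,x['at'],tip[2]))
cv2.imwrite('pics/w3c.png',cv2.resize(im[130:330,210:430,::-1],None,fx=3,fy=2.98*1,interpolation=cv2.INTER_CUBIC))
E
```

```text
time: 7.73
tool_pos: [0.5493, -0.0786, 0.2992]
ee_rot: [0.988, 0.152, -0.0, -0.001]
contact_force: [0.2, -0.2, -2.9]
grip_width: 0.0215
grasp_force: 79.7
time: 8.07
tool_pos: [0.5491, -0.0789, 0.2803]
ee_rot: [0.988, 0.152, -0.001, -0.0]
contact_force: [0.1, -0.6, -3.5]
grip_width: 0.0209
grasp_force: 79.6
[ 0.54946097 -0.07921449  0.28098333]
tip px pred 316.75512616569324 230.62687626966346
{'at': [315.7, 234.9], 'confidence': 0.56} [ 0.54599629 -0.07947435  0.16858333]
```

View pics/w3c.png

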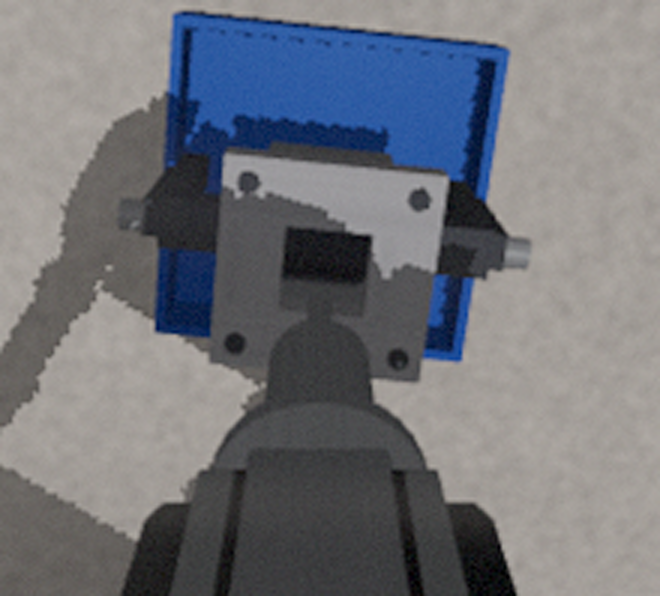

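The crop shows the tip at full-image pixel (316.5,231), which matches the prediction, and the hole centre near (319,220). I'll work out the hole's position from this still view.

Run:
```python
from h import *
im,d,p,W=snap('wrist','w4');t=readout.state()['tool_pos']
C=cloud(p,W,d)
crop=np.array([[288,227],[372,235],[365,316],[281,308]])
P=np.array([atz(p,W,(c/3+[210,130]),.142)[:2] for c in crop])*1000
print(t,P.round(1),P.mean(0))
m=((abs(C[...,2]-.142)<.006)&(np.hypot(C[...,0]-.55,C[...,1]+.08)<.05))
pc=np.array([[223,150],[447,172],[415,380],[210,362]])
P=np.array([atz(p,W,(c/3+[210,130]),.142)[:2] for c in pc])*1000
print(P.round(1),P.mean(0))
```

```text
[ 0.54971627 -0.07958536  0.28157272] [[559.8 -67.6]
 [564.5 -90.1]
 [541.9 -95.6]
 [537.1 -72.5]] [550.80617765 -81.45777477]
[[ 574.6  -45. ]
 [ 586.9 -103.8]
 [ 528.  -115.2]
 [ 515.7  -58. ]] [551.29391351 -80.49597554]
```

```bash
python3 -m handwheel '{"translation":[[0.1,-0.1,-0.8],[0.1,-0.1,-1.6],[0.1,-0.1,-2.2],[0.1,-0.1,-2.7],[0.1,-0.1,-2.9],[0.1,-0.1,-2.9]],"turn":[0,0,0,0,0,0]}'
python3 -m handwheel '{"translation":[[0,0,-0.5],[0,0,-1],[0,0,-1.5],[0,0,-2],[0,0,-2],[0,0,-2]],"turn":[0,0,0,0,0,0]}'
```

```text
time: 8.72
tool_pos: [0.5503, -0.0808, 0.2515]
ee_rot: [0.988, 0.152, -0.001, -0.0]
contact_force: [-0.1, -0.8, -3.4]
grip_width: 0.021
grasp_force: 79.7
time: 9.22
tool_pos: [0.5504, -0.0808, 0.2319]
ee_rot: [0.988, 0.152, -0.0, -0.0]
contact_force: [-0.6, 0.2, -3.5]
grip_width: 0.021
grasp_force: 79.7
```

```bash
f(){ grep -E "time|tool_pos|contact"|tr '\n' ' ';echo; }
python3 -m handwheel '{"translation":[[0.3,0.06,0],[0.6,0.12,0],[0.83,0.17,0],[0.83,0.17,0],[0.83,0.17,0]],"turn":[0,0,0,0,0]}' |f
python3 -m handwheel '{"translation":[[0.05,0.01,0],[0.05,0.01,0]],"turn":[0,0]}' |f
python3 -m handwheel '{"translation":[[0.05,0.01,0],[0.05,0.01,0]],"turn":[0,0]}' |f
```

```text
time: 9.63 tool_pos: [0.5591, -0.0791, 0.2323] contact_force: [0.8, -0.5, -2.5] 
time: 9.8 tool_pos: [0.5594, -0.079, 0.2323] contact_force: [0.3, 0.0, -3.1] 
time: 9.97 tool_pos: [0.5599, -0.0789, 0.2324] contact_force: [-0.1, -0.2, -4.3]
```

```bash
f(){ grep -E "time|tool_pos|contact"|tr '\n' ' ';echo; }
for i in 1; do python3 -m handwheel '{"translation":[[0.05,0.01,0],[0.05,0.01,0]],"turn":[0,0]}' |f
python3 -m handwheel '{"translation":[[0.05,0.01,0],[0.05,0.01,0]],"turn":[0,0]}' |f
python3 -m handwheel '{"translation":[[0.05,0.01,0],[0.05,0.01,0]],"turn":[0,0]}' |f; done
```

```text
time: 10.13 tool_pos: [0.5603, -0.0788, 0.2323] contact_force: [-1.0, 0.1, -3.2] 
time: 10.3 tool_pos: [0.5605, -0.0788, 0.2323] contact_force: [-1.7, -0.6, -2.4] 
time: 10.47 tool_pos: [0.5608, -0.0787, 0.2322] contact_force: [-4.2, -1.4, -1.3]
```

```bash
f(){ grep -E "time|tool_pos|contact"|tr '\n' ' ';echo; }
python3 -m handwheel '{"translation":[[-0.4,-0.08,0],[-0.8,-0.16,0],[-1.2,-0.25,0],[-1.5,-0.31,0],[-1.76,-0.37,0],[-1.76,-0.37,0],[-1.76,-0.37,0]],"turn":[0,0,0,0,0,0,0]}' |f
python3 -m handwheel '{"translation":[[-0.05,-0.01,0],[-0.05,-0.01,0]],"turn":[0,0]}' |f
python3 -m handwheel '{"translation":[[-0.05,-0.01,0],[-0.05,-0.01,0]],"turn":[0,0]}' |f
```

```text
time: 11.05 tool_pos: [0.5438, -0.0824, 0.2325] contact_force: [0.3, 0.1, -3.3] 
time: 11.22 tool_pos: [0.5433, -0.0824, 0.2323] contact_force: [-0.2, -0.1, -3.4] 
time: 11.38 tool_pos: [0.5428, -0.0825, 0.2323] contact_force: [0.1, -0.1, -3.3]
```

```bash
f(){ grep -E "time|tool_pos|contact"|tr '\n' ' ';echo; }
python3 -m handwheel '{"translation":[[-0.05,-0.01,0],[-0.05,-0.01,0]],"turn":[0,0]}' |f
python3 -m handwheel '{"translation":[[-0.05,-0.01,0],[-0.05,-0.01,0]],"turn":[0,0]}' |f
python3 -m handwheel '{"translation":[[-0.05,-0.01,0],[-0.05,-0.01,0]],"turn":[0,0]}' |f
```

```text
time: 11.55 tool_pos: [0.5423, -0.0826, 0.2323] contact_force: [0.9, 0.3, -4.2] 
time: 11.72 tool_pos: [0.542, -0.0826, 0.2324] contact_force: [1.3, -0.4, -4.7] 
time: 11.88 tool_pos: [0.5417, -0.0827, 0.2324] contact_force: [3.3, 0.7, -4.5]
```

```bash
f(){ grep -E "time|tool_pos|contact"|tr '\n' ' ';echo; }
python3 -m handwheel '{"translation":[[0.4,0.08,0],[0.8,0.16,0],[1.01,0.21,0],[0.93,0.61,0],[0.85,1,0],[0.84,1.04,0],[0.84,1.04,0]],"turn":[0,0,0,0,0,0,0]}' |f
python3 -m handwheel '{"translation":[[-0.01,0.05,0],[-0.01,0.05,0]],"turn":[0,0]}' |f
python3 -m handwheel '{"translation":[[-0.01,0.05,0],[-0.01,0.05,0]],"turn":[0,0]}' |f
python3 -m handwheel '{"translation":[[-0.01,0.05,0],[-0.01,0.05,0]],"turn":[0,0]}' |f
```

```text
time: 12.47 tool_pos: [0.5494, -0.072, 0.2323] contact_force: [-0.7, 0.0, -3.1] 
time: 12.63 tool_pos: [0.5495, -0.0719, 0.2324] contact_force: [0.6, -0.1, -3.1] 
time: 12.8 tool_pos: [0.5494, -0.0714, 0.2323] contact_force: [-0.4, 0.0, -4.1] 
time: 12.97 tool_pos: [0.5494, -0.071, 0.2323] contact_force: [-1.1, 0.2, -3.5]
```

```bash
f(){ grep -E "time|tool_pos|contact"|tr '\n' ' ';echo; }
python3 -m handwheel '{"translation":[[-0.01,0.05,0],[-0.01,0.05,0]],"turn":[0,0]}' |f
python3 -m handwheel '{"translation":[[-0.01,0.05,0],[-0.01,0.05,0]],"turn":[0,0]}' |f
python3 -m handwheel '{"translation":[[-0.01,0.05,0],[-0.01,0.05,0]],"turn":[0,0]}' |f
```

```text
time: 13.13 tool_pos: [0.5493, -0.0707, 0.2324] contact_force: [-0.1, -0.2, -3.5] 
time: 13.3 tool_pos: [0.5493, -0.0705, 0.2324] contact_force: [0.5, -4.1, -4.0] 
time: 13.47 tool_pos: [0.5492, -0.0702, 0.2324] contact_force: [0.8, -5.2, -3.7]
```

```bash
f(){ grep -E "time|tool_pos|contact"|tr '\n' ' ';echo; }
python3 -m handwheel '{"translation":[[0.08,-0.4,0],[0.16,-0.8,0],[0.25,-1.2,0],[0.32,-1.55,0],[0.38,-1.84,0],[0.38,-1.84,0],[0.38,-1.84,0]],"turn":[0,0,0,0,0,0,0]}' |f
python3 -m handwheel '{"translation":[[0.01,-0.05,0],[0.01,-0.05,0]],"turn":[0,0]}' |f
python3 -m handwheel '{"translation":[[0.01,-0.05,0],[0.01,-0.05,0]],"turn":[0,0]}' |f
python3 -m handwheel '{"translation":[[0.01,-0.05,0],[0.01,-0.05,0]],"turn":[0,0]}' |f
```

```text
time: 14.05 tool_pos: [0.5528, -0.0879, 0.2322] contact_force: [0.2, -0.7, -3.5] 
time: 14.22 tool_pos: [0.553, -0.0882, 0.2323] contact_force: [0.5, 0.0, -3.2] 
time: 14.38 tool_pos: [0.5531, -0.0887, 0.2323] contact_force: [-0.1, 0.2, -3.0] 
time: 14.55 tool_pos: [0.5531, -0.0889, 0.2323] contact_force: [0.0, 1.0, -3.1]
```

```bash
f(){ grep -E "time|tool_pos|contact"|tr '\n' ' ';echo; }
python3 -m handwheel '{"translation":[[0.01,-0.05,0],[0.01,-0.05,0]],"turn":[0,0]}' |f
python3 -m handwheel '{"translation":[[0.01,-0.05,0],[0.01,-0.05,0]],"turn":[0,0]}' |f
```

```text
time: 14.72 tool_pos: [0.5531, -0.0892, 0.2323] contact_force: [-0.5, 3.4, -2.4] 
time: 14.88 tool_pos: [0.5532, -0.0894, 0.2323] contact_force: [-1.0, 5.1, -1.5]
```

```bash
f(){ grep -E "time|tool_pos|contact"|tr '\n' ' ';echo; }
python3 -m handwheel '{"translation":[[-0.1,0.4,0],[-0.18,0.8,0],[-0.21,1.04,0],[-0.21,1.04,0],[-0.21,1.04,0]],"turn":[0,0,0,0,0]}' |f
python3 -m handwheel '{"translation":[[0,0,-0.3],[0,0,-0.6],[0,0,-0.9],[0,0,-1.2],[0,0,-1.2],[0,0,-1.2]],"turn":[0,0,0,0,0,0]}' |f
python3 -m handwheel '{"translation":[[0,0,-0.15],[0,0,-0.3],[0,0,-0.45],[0,0,-0.6],[0,0,-0.7],[0,0,-0.7]],"turn":[0,0,0,0,0,0]}' |f
```

```text
time: 15.3 tool_pos: [0.5513, -0.08, 0.2324] contact_force: [-0.9, -0.4, -2.7] 
time: 15.8 tool_pos: [0.5511, -0.0799, 0.22] contact_force: [0.7, -0.3, -4.0] 
time: 16.3 tool_pos: [0.5511, -0.0799, 0.213] contact_force: [-0.4, -0.4, -3.5]
```

```bash
f(){ grep -E "time|tool_pos|contact"|tr '\n' ' ';echo; }
python3 -m handwheel '{"translation":[[0,0,-0.1],[0,0,-0.2],[0,0,-0.2]],"turn":[0,0,0]}' |f
python3 -m handwheel '{"translation":[[0,0,-0.1],[0,0,-0.1]],"turn":[0,0]}' |f
python3 -m handwheel '{"translation":[[0,0,-0.1],[0,0,-0.1]],"turn":[0,0]}' |f
python3 -m handwheel '{"translation":[[0,0,-0.1],[0,0,-0.1]],"turn":[0,0]}' |f
```

```text
time: 16.55 tool_pos: [0.5512, -0.0799, 0.2111] contact_force: [-0.7, -0.2, -3.1] 
time: 16.72 tool_pos: [0.5512, -0.0799, 0.2102] contact_force: [-0.2, 0.7, -4.1] 
time: 16.88 tool_pos: [0.5512, -0.0799, 0.2091] contact_force: [0.2, 0.9, -2.8] 
time: 17.05 tool_pos: [0.5514, -0.0799, 0.2086] contact_force: [-0.5, 0.1, -1.2]
```

```bash
f(){ grep -E "time|tool_pos|contact"|tr '\n' ' ';echo; }
for i in 1 2 3; do :; done
python3 -m handwheel '{"translation":[[0,0,-0.1],[0,0,-0.1]],"turn":[0,0]}' |f
python3 -m handwheel '{"translation":[[0,0,-0.1],[0,0,-0.1]],"turn":[0,0]}' |f
python3 -m handwheel '{"translation":[[0,0,-0.05],[0,0,-0.1]],"turn":[0,0]}' |f
```

```text
time: 17.22 tool_pos: [0.5517, -0.0799, 0.2083] contact_force: [-1.0, 0.5, 4.9] 
time: 17.38 tool_pos: [0.5517, -0.0801, 0.2073] contact_force: [-0.5, 0.8, 5.9] 
time: 17.55 tool_pos: [0.5518, -0.0801, 0.2065] contact_force: [-1.5, -0.8, 6.5]
```

The plug is moving at about 9–10 N, so I'll press on steadily.

```bash
f(){ grep -E "time|tool_pos|contact"|tr '\n' ' ';echo; }
python3 -m handwheel '{"translation":[[0,0,-0.04],[0,0,-0.08],[0,0,-0.12],[0,0,-0.16],[0,0,-0.2]],"turn":[0,0,0,0,0]}' |f
python3 -m handwheel '{"translation":[[0,0,-0.05],[0,0,-0.1],[0,0,-0.15],[0,0,-0.2],[0,0,-0.25],[0,0,-0.3]],"turn":[0,0,0,0,0,0]}' |f
```

```text
time: 17.97 tool_pos: [0.5518, -0.0802, 0.2046] contact_force: [-0.9, -0.5, 6.3] 
time: 18.47 tool_pos: [0.5518, -0.0803, 0.2016] contact_force: [-0.7, -0.9, 6.9]
```

```bash
f(){ grep -E "time|tool_pos|contact"|tr '\n' ' ';echo; }
python3 -m handwheel '{"translation":[[0,0,-0.05],[0,0,-0.1],[0,0,-0.15],[0,0,-0.2],[0,0,-0.25],[0,0,-0.3],[0,0,-0.35],[0,0,-0.4]],"turn":[0,0,0,0,0,0,0,0]}' |f
python3 -m handwheel '{"translation":[[0,0,-0.05],[0,0,-0.1],[0,0,-0.15],[0,0,-0.2],[0,0,-0.25],[0,0,-0.3],[0,0,-0.35],[0,0,-0.4]],"turn":[0,0,0,0,0,0,0,0]}' |f
```

```text
time: 19.13 tool_pos: [0.5518, -0.0803, 0.1976] contact_force: [-0.3, -0.0, 6.5] 
time: 19.8 tool_pos: [0.5519, -0.0803, 0.1936] contact_force: [-1.2, -0.0, 6.6]
```

```bash
f(){ grep -E "time|tool_pos|contact"|tr '\n' ' ';echo; }
python3 -m handwheel '{"translation":[[0,0,-0.05],[0,0,-0.1],[0,0,-0.15],[0,0,-0.2],[0,0,-0.25],[0,0,-0.3],[0,0,-0.35],[0,0,-0.4],[0,0,-0.45],[0,0,-0.5]],"turn":[0,0,0,0,0,0,0,0,0,0]}' |f
python3 -m handwheel '{"translation":[[0,0,-0.05],[0,0,-0.1],[0,0,-0.15],[0,0,-0.2],[0,0,-0.25],[0,0,-0.3],[0,0,-0.35],[0,0,-0.4],[0,0,-0.45],[0,0,-0.5]],"turn":[0,0,0,0,0,0,0,0,0,0]}' |f
```

```text
time: 20.63 tool_pos: [0.5519, -0.0803, 0.1885] contact_force: [-1.4, -0.9, 7.0] 
time: 21.47 tool_pos: [0.5518, -0.0803, 0.1834] contact_force: [-0.5, -1.2, 4.4]
```

```bash
f(){ grep -E "time|tool_pos|contact"|tr '\n' ' ';echo; }
python3 -m handwheel '{"translation":[[0,0,-0.05],[0,0,-0.1],[0,0,-0.15],[0,0,-0.2],[0,0,-0.25],[0,0,-0.3],[0,0,-0.35],[0,0,-0.4],[0,0,-0.45],[0,0,-0.5]],"turn":[0,0,0,0,0,0,0,0,0,0]}' |f
python3 -m handwheel '{"translation":[[0,0,-0.05],[0,0,-0.1],[0,0,-0.15],[0,0,-0.2],[0,0,-0.25],[0,0,-0.3],[0,0,-0.35],[0,0,-0.4],[0,0,-0.45],[0,0,-0.5]],"turn":[0,0,0,0,0,0,0,0,0,0]}' |f
```

```text
time: 22.3 tool_pos: [0.5512, -0.0799, 0.1771] contact_force: [0.0, 0.4, -3.9] 
time: 23.13 tool_pos: [0.5513, -0.0799, 0.1723] contact_force: [-0.2, 0.5, -2.9]
```

Force has dropped back to the baseline, so the plug is out. I'll press to 90 mm, check, then withdraw.

```bash
f(){ grep -E "time|tool_pos|contact"|tr '\n' ' ';echo; }
python3 -m handwheel '{"translation":[[0,0,-0.1],[0,0,-0.2],[0,0,-0.3],[0,0,-0.4],[0,0,-0.5],[0,0,-0.6],[0,0,-0.7],[0,0,-0.8],[0,0,-0.8],[0,0,-0.8]],"turn":[0,0,0,0,0,0,0,0,0,0]}' |f
python3 - <<'E'
from h import *
for c in ['side','scene']:
    im,d,p,W=snap(c,c+'1')
    for x in vision.landmark_of(c,'plug')[:4]: print(c,np.round(x['at']),round(x['confidence'],2),atz(p,W,x['at'],.01).round(3))
a=cv2.imread('pics/side1.png')[190:320,300:430];b=cv2.imread('pics/scene1.png')[200:330,210:340]
cv2.imwrite('pics/plug.png',cv2.resize(np.hstack([a,b]),(800,400),interpolation=cv2.INTER_CUBIC))
E
```

```text
time: 23.97 tool_pos: [0.5513, -0.0799, 0.1643] contact_force: [0.7, -0.5, -3.0] 
side [358. 268.] 0.58 [ 0.548 -0.07   0.01 ]
scene [269. 283.] 0.6 [ 0.557 -0.095  0.01 ]
```

View pics/plug.png

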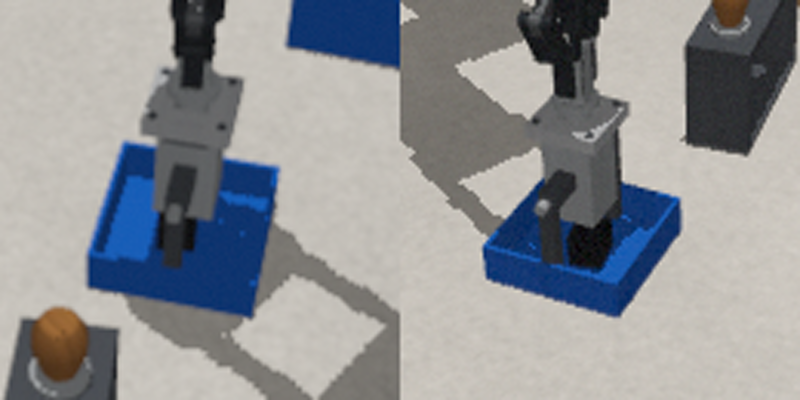

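The crops show the black plug in the blue tray under the tube (side crop about (175,235), scene crop about (590,243)). Now I'll withdraw and carry the punch back over the rack hole.

```bash
f(){ grep -E "time|tool_pos|contact"|tr '\n' ' ';echo; }
python3 -m handwheel '{"translation":[[0,0,0.5],[0,0,1.2],[0,0,2],[0,0,2]],"turn":[0,0,0,0]}' |f
python3 -m handwheel '{"translation":[[0,0,1],[0,0,2.5],[0,0,4],[0,0,5.5],[0,0,7.5],[0,0,10],[0,0,11.6],[0,0,11.6]],"turn":[0,0,0,0,0,0,0,0]}' |f
python3 -m handwheel '{"translation":[[-0.2,2,0],[-0.6,5.5,0],[-1,9,0],[-1.4,12.5,0],[-1.8,16,0],[-2.2,19.5,0],[-2.6,23,0],[-3,26.5,0],[-3.3,29.5,0],[-3.5,30.9,0],[-3.5,30.9,0],[-3.5,30.9,0]],"turn":[0,0,0,0,0,0,0,0,0,0,0,0]}'|f
python3 -m handwheel '{"translation":[[0,0,-2],[0,0,-4],[0,0,-5.5],[0,0,-5.5],[0,0,-5.5]],"turn":[0,0,0,0,0]}'|f
python3 - <<'E'
from h import *
im,d,p,W=snap('wrist','w5');t=readout.state()['tool_pos']
tip=t-[0,0,.1124];q=np.linalg.inv(W)@np.r_[tip,1];print(t,'tip px pred',q[0]/q[2]*p['fx']+p['cx'],q[1]/q[2]*p['fy']+p['cy'])
q=np.linalg.inv(W)@np.r_[.5162,.2285,.108,1];print('hole px pred',q[0]/q[2]*p['fx']+p['cx'],q[1]/q[2]*p['fy']+p['cy'])
cv2.imwrite('pics/w5c.png',cv2.resize(im[130:330,210:430,::-1],None,fx=3,fy=3,interpolation=cv2.INTER_CUBIC)[:600])
E
```

```text
time: 24.5 tool_pos: [0.5523, -0.0802, 0.1867] contact_force: [-0.4, -0.5, -1.9] 
time: 25.17 tool_pos: [0.5527, -0.0803, 0.3049] contact_force: [0.2, -1.3, -3.4] 
time: 26.17 tool_pos: [0.5157, 0.2295, 0.2993] contact_force: [-0.4, -0.1, -3.1] 
time: 26.58 tool_pos: [0.5162, 0.2278, 0.2448] contact_force: [-0.3, 0.3, -2.9] 
[0.51678907 0.22820479 0.24590271] tip px pred 315.73565538772596 230.20004390562323
hole px pred 315.1806214211466 221.52887000314814
```

View pics/w5c.png

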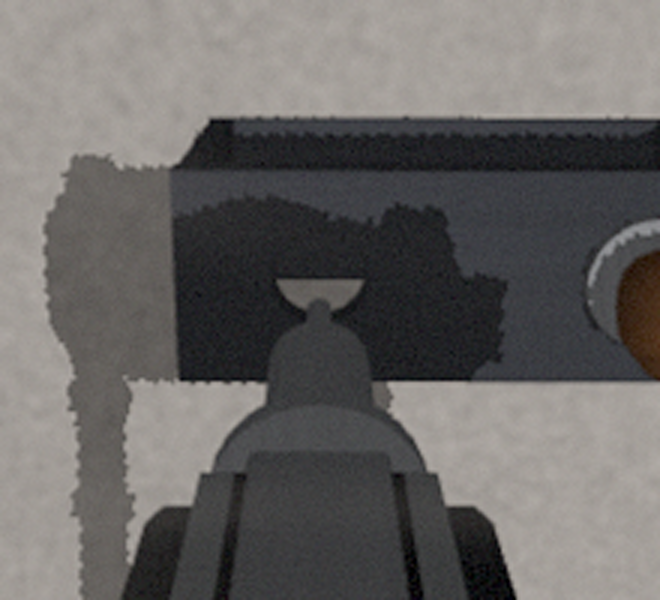

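The crop shows the tip at (316,232) and the hole around (317,222), both as predicted, so I'll lower it in stages.

```bash
f(){ grep -E "time|tool_pos|contact"|tr '\n' ' ';echo; }
python3 -m handwheel '{"translation":[[0,0,-1],[0,0,-2],[0,0,-3],[0,0,-4],[0,0,-5],[0,0,-5.5],[0,0,-5.5],[0,0,-5.5]],"turn":[0,0,0,0,0,0,0,0]}'|f
python3 -m handwheel '{"translation":[[0,0,-0.3],[0,0,-0.6],[0,0,-0.9],[0,0,-1.2],[0,0,-1.2],[0,0,-1.2]],"turn":[0,0,0,0,0,0]}'|f
```

```text
time: 27.3 tool_pos: [0.5162, 0.2291, 0.19] contact_force: [-0.2, -0.3, -3.9] 
time: 27.8 tool_pos: [0.5162, 0.229, 0.1781] contact_force: [-0.1, 0.3, -4.1]
```

```bash
f(){ grep -E "time|tool_pos|contact"|tr '\n' ' ';echo; }
python3 -m handwheel '{"translation":[[0,0,-0.5],[0,0,-1],[0,0,-1.5],[0,0,-2],[0,0,-2.5],[0,0,-3],[0,0,-3.5],[0,0,-4],[0,0,-4.5],[0,0,-5],[0,0,-5.2],[0,0,-5.2],[0,0,-5.2]],"turn":[0,0,0,0,0,0,0,0,0,0,0,0,0]}'|f
python3 -m handwheel '{"translation":[[0,0,-0.1],[0,0,-0.2],[0,0,-0.3],[0,0,-0.4],[0,0,-0.5],[0,0,-0.5]],"turn":[0,0,0,0,0,0]}'|f
```

```text
time: 28.88 tool_pos: [0.5163, 0.2291, 0.1263] contact_force: [0.4, -0.1, -2.4] 
time: 29.38 tool_pos: [0.5161, 0.2291, 0.1211] contact_force: [-0.3, 0.1, -4.3]
```

```bash
f(){ grep -E "time|tool_pos|contact|grip"|tr '\n' ' ';echo; }
python3 -m handwheel '{"translation":[[0,0,-0.05],[0,0,-0.05]],"turn":[0,0]}'|f
python3 -m handwheel '{"translation":[[0,0,-0.05],[0,0,-0.05]],"turn":[0,0]}'|f
python3 -m handwheel '{"translation":[[0,0,0],[0,0,0],[0,0,0],[0,0,0],[0,0,0],[0,0,0],[0,0,0],[0,0,0],[0,0,0],[0,0,0]],"turn":[0,0,0,0,0,0,0,0,0,0]}' 6|f
python3 -m handwheel '{"translation":[[0,0,1.5],[0,0,4],[0,0,7],[0,0,10.5],[0,0,14],[0,0,14],[0,0,14],[0,0,14]],"turn":[0,0,0,0,0,0,0,0]}'|f
python3 - <<'E'
from h import *
im,d,p,W=snap('wrist','w6');C=cloud(p,W,d)
m=(abs(C[...,2]-.160)<.004)&(np.hypot(C[...,0]-.517,C[...,1]-.23)<.04)
P=C[m][:,:2].astype(np.float32)*1000;print('handle',cv2.minAreaRect(P),np.median(C[...,2][m]))
im,d,p,W=snap('scene','scene2')
for x in vision.landmark_of('scene','plug')[:2]: print(np.round(x['at']),x['confidence'],atz(p,W,x['at'],.01).round(3))
for n in ['awl','tape']:
  for x in vision.landmark_of('scene',n)[:1]: print(n,np.round(x['at']),x['confidence'])
a=cv2.imread('pics/w6.png')[100:330,170:550];b=im[150:310,210:400,::-1]
cv2.imwrite('pics/end.png',np.hstack([a,cv2.resize(b,(273,230))]))
E
```

```text
time: 29.55 tool_pos: [0.5163, 0.2291, 0.1207] contact_force: [-0.6, 0.3, -2.9] grip_width: 0.0209 
time: 29.72 tool_pos: [0.5163, 0.2291, 0.1204] contact_force: [-0.2, -1.1, -1.5] grip_width: 0.0213 
time: 30.55 tool_pos: [0.5163, 0.2291, 0.1203] contact_force: [0.2, 0.5, 0.0] grip_width: 0.0599 
time: 31.22 tool_pos: [0.5159, 0.229, 0.2597] contact_force: [-0.1, 1.2, -0.4] grip_width: 0.0599 
handle ((515.664794921875, 229.3115234375), (22.197587966918945, 21.267547607421875), 17.08409881591797) 0.16005060670692506
[270. 282.] 0.5 [ 0.556 -0.09   0.01 ]
awl [318. 210.] 0.49
tape [340. 197.] 0.9
```

View pics/end.png

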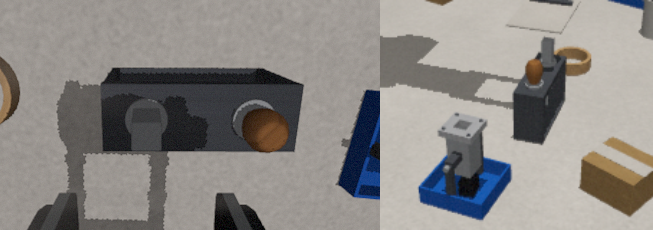

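The punch hangs upright and seated in the rack (left crop, (146,122)), with its top at 0.160 m. The plug lies in the tray (right crop, about (468,185)), and the bystanders look unmoved.

```bash
python3 -c "
from cell import ctrl;print(ctrl.job_done())"
```

```text
the job is handed in; nothing more can be done
None
```

The plug was pressed out into the tray at about 10 N, the punch is hanging upright back in its rack hole, and the job was handed in at about 31 s; the judge's verdict wasn't shown.

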